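# Line up the carved owl family by height

## Robot

A 7-joint arm with a two-finger parallel gripper is mounted at the origin on the work surface. World frame = base frame: x ahead of the robot, y to its left, z up, the work surface at z = 0. Lengths are in m, angles in rad, forces in N, time in s.
With the tool pointing down it reaches from about 0.4 to 0.85 m from the base axis. Payload 10.4 kg.
Tool frame: the origin (TCP) lies at the very end of the fingers, on their centre line; the grasp point (between the pads) lies 19 mm behind it (grip_point_offset is the distance from the TCP to the grasp point, in m); z points along the fingers, y is the line along which they close (so a half turn about z gives the same grasp; the last joint's range is limited). The gripper opens to 87 mm and grips with 3 to 60 N. Pads are 19 mm wide; open, the fingers measure 117 mm over their backs; the gripper's body (75 mm by 190 mm) begins 51 mm behind the grasp point.
Start: joints at [-1.352, 0.332, -0.065, 1.46, 0.022, 1.35, -0.088], TCP at [0.15, 0.607, 0.223] pointing down, gripper open.
Joint ranges: [-2.6, 2.6], [-0.5, 2.12], [-1.47, 1.34], [0.16, 2.42], [-1.27, 4.41], [0.06, 2.06], [-2.6, 2.6]. Speed limits (rad/s): [2.22, 2.22, 2.79, 2.79, 3.14, 3.14, 3.14].

## Interface

Orientations are given as a unit quaternion [x, y, z, w].
In Python, from bench import * gives the robot as it stands.
- The arm moves only by the tool play_rows, never from a script. Its argument "increments" is text: rows parted by semicolons, each of 7 numbers parted by spaces: the turn, a rotation vector about the tool's x, y, z in rad, then the shift along the tool's x, y, z in m, then the opening, from 0 (shut) to 1 (fully open). A call has 1 to 8 rows; each row is the pose to reach, as a shift and turn from the pose commanded when the call began, along the tool's axes at that moment; what a row does not reach only later rows make up. A row lasts 1/10 s, in which the tool goes at most 50 mm and 8.59 degrees, less where a joint would pass 70% of its speed; a pose out of reach is approached as far as the arm can. A call with a gripper value outside its range is refused whole. The fingers move at their own pace and stop on an object; "grip_force" is the grip in N (left out, the last holds). Time passes only in rows, so rows that repeat a pose let the fingers close. It gives the time, the measured TCP pose, the force, the opening and the grip force at its end, in the units of the state.
- read_state(): the state, without advancing time (a new reading comes with each control period).
- camera(name): name is "scene" or "top"; returns a dict with "color" (400x640x3 uint8, red, green, blue), "fx", "fy", "cx", "cy" (pixels), "camera_from_world" (4x4, takes a point from world to camera coordinates). Camera axes: x right, y down, z forward; pixel columns grow to the right and rows downward; lengths in m; the calibration is good to about 2 mm. A picture is of the moment at which its call begins. There is no depth.
- close_job(): hands the job in; it is judged then, once.
The state is a dict: "time": time; "joint_positions": joint angles; "joint_vel": joint speeds; "joint_torque": joint torques, N m; "ee_pos": TCP position; "eef_rot": TCP orientation; "ft_force": force on the tool from outside, world axes, zero at the start; "torque": the same for the moment, N m; "width": finger opening in m; "grip_force": force on a finger pad.
Only numpy, scipy, OpenCV 4.12 (cv2) and the standard library are available. Lean on these libraries where they do the work, as an engineer would, in place of code of your own. Each camera call takes 0.05 s, during which the arm holds its last target. There are 200 camera calls.

## Task

Set out the four carved owls on the display board for the fair: one on each blue felt spot, standing upright in the middle of it, in order of height, with the tallest at the end next to the green leaf dish and the smallest at the end next to the sharpening stone. They may face any way. Do not knock any owl over, and leave the dish and the stone where they are.

Things in the scene. Friction and masses are not known exactly. Their poses are not given: they have to be found in the camera images.
- owl_tall: The tallest of four loose carved owls, dark brown walnut, 120 mm high, 130 g +-30 %. Body: upright cylinder 50 mm across from the base to 72 mm up (grip here, from any side), then a narrower head with white eyes and ear tufts. Origin: centre of its flat underside; z up, face to -x. Starts upright on the table, any yaw, 85 mm or more from other owls.
- owl_second: The second tallest of four loose carved owls, pale yellowish limewood, 98 mm high, 100 g +-30 %. Body: upright cylinder 46 mm across from the base to 58 mm up (grip here, from any side), then a narrower head with white eyes and ear tufts. Origin: centre of its flat underside; z up, face to -x. Starts upright on the table, any yaw, 85 mm or more from other owls.
- owl_third: The third tallest of four loose carved owls, black ebony, 76 mm high, 70 g +-30 %. Body: upright cylinder 44 mm across from the base to 45 mm up (grip here, from any side), then a narrower head with white eyes and ear tufts. Origin: centre of its flat underside; z up, face to -x. Starts upright on the table, any yaw, 85 mm or more from other owls.
- owl_small: The smallest of four loose carved owls, reddish mahogany, 54 mm high, 45 g +-30 %. Body: upright cylinder 40 mm across from the base to 32 mm up (grip here, from any side), then a narrower head with white eyes and ear tufts. Origin: centre of its flat underside; z up, face to -x. Starts upright on the table, any yaw, 85 mm or more from other owls.
- spot_1: The first (leftmost, +y end) of four equal blue felt spots in a row, counted from the robot's left; 64 mm across, 90 mm apart, on a fixed wooden board (90 x 360 mm, 15 mm high), yaw within 0.2 rad. Origin: centre of the spot's top face, 19 mm above the table, where an owl's origin goes. x: across the row, away from the robot; y: along it, to the left; z up.
- spot_2: The second of four equal blue felt spots in a row, counted from the robot's left; 64 mm across, 90 mm apart, on a fixed wooden board (90 x 360 mm, 15 mm high), yaw within 0.2 rad. Origin: centre of the spot's top face, 19 mm above the table, where an owl's origin goes. x: across the row, away from the robot; y: along it, to the left; z up.
- spot_3: The third of four equal blue felt spots in a row, counted from the robot's left; 64 mm across, 90 mm apart, on a fixed wooden board (90 x 360 mm, 15 mm high), yaw within 0.2 rad. Origin: centre of the spot's top face, 19 mm above the table, where an owl's origin goes. x: across the row, away from the robot; y: along it, to the left; z up.
- spot_4: The fourth (rightmost, -y end) of four equal blue felt spots in a row, counted from the robot's left; 64 mm across, 90 mm apart, on a fixed wooden board (90 x 360 mm, 15 mm high), yaw within 0.2 rad. Origin: centre of the spot's top face, 19 mm above the table, where an owl's origin goes. x: across the row, away from the robot; y: along it, to the left; z up.
- leaf_dish: Round green carved leaf dish, scalloped, about 110 mm across and 20 mm high, loose on the table (0.5 kg), 140 mm beyond the centre of the last spot at one end of the row: the left end at some starts, the right end at others. The tallest owl goes at this end. Origin: centre of its underside. Leave alone.
- stone: Two-layer sharpening stone, dark grey below and cream above, 50 x 110 x 24 mm, its length along y, loose on the table (0.5 kg), 140 mm beyond the centre of the last spot at the other end of the row, where the smallest owl goes. Origin: centre of its underside. Leave alone.
Mind the look-alikes: they are no part of the job. What is shaped like the owl_second but red is not meant.

How it is judged:
At the end, for the whole second after the job is handed in: All four owls stand upright (within 0.12 rad) and at rest on the felt spots, each within 12 mm of the middle of its own spot, in falling order of height from the leaf dish to the stone; the dish and the stone are within 20 mm of where they began (((horizontal distance between leaf_dish and spot_1 below 0.2 m and horizontal distance between owl_tall and spot_1 below 0.012 m and z of owl_tall in the frame of spot_1 between -0.004 and 0.005 m and horizontal distance between owl_second and spot_2 below 0.012 m and z of owl_second in the frame of spot_2 between -0.004 and 0.005 m and horizontal distance between owl_third and spot_3 below 0.012 m and z of owl_third in the frame of spot_3 between -0.004 and 0.005 m and horizontal distance between owl_small and spot_4 below 0.012 m and z of owl_small in the frame of spot_4 between -0.004 and 0.005 m) or (horizontal distance between leaf_dish and spot_4 below 0.2 m and horizontal distance between owl_tall and spot_4 below 0.012 m and z of owl_tall in the frame of spot_4 between -0.004 and 0.005 m and horizontal distance between owl_second and spot_3 below 0.012 m and z of owl_second in the frame of spot_3 between -0.004 and 0.005 m and horizontal distance between owl_third and spot_2 below 0.012 m and z of owl_third in the frame of spot_2 between -0.004 and 0.005 m and horizontal distance between owl_small and spot_1 below 0.012 m and z of owl_small in the frame of spot_1 between -0.004 and 0.005 m)) and angle between each of owl_tall, owl_second, owl_third, owl_small's own z axis and vertical below 0.12 rad and linear speed of each of owl_tall, owl_second, owl_third, owl_small below 0.02 m/s and angular speed of each of owl_tall, owl_second, owl_third, owl_small below 0.2 rad/s and distance of each of leaf_dish, stone from where it was at the start of the episode below 0.02 m); the robot touches nothing.
It fails at once if an owl is knocked over (tilted more than 0.7 rad) (angle between any of owl_tall, owl_second, owl_third, owl_small's own z axis and vertical above 0.7 rad).
It fails at once if the leaf dish is moved by more than 20 mm (distance of leaf_dish from where it was at the start of the episode above 0.02 m).
It fails at once if the sharpening stone is moved by more than 20 mm (distance of stone from where it was at the start of the episode above 0.02 m).
It also fails if it takes over 112 s, if anything falls off the work surface, if the arm or the gripper's body presses on something with over 40 N, if the wrist force passes 120 N, or if a joint passes its speed limit or range.

## Working session

There is one attempt and no reset: what is moved stays moved. The work goes in short steps, Python scripts to look and compute and a tool call to move; the robot and the scene stay as the last step left them, time stands still between calls to the robot, and variables do not carry over. Pictures are saved under pics/ and viewed, at most 14 in all, crops included, and the job is handed in when it is done.

Besides the shell and the picture viewer there is one more tool, called after "Call:" by a JSON object that holds its "method" and its "body". play_rows: Moves the arm, as the interface text tells. Its arguments: {"type":"object","properties":{"increments":{"type":"string"},"grip_force":{"type":"number"}},"required":["increments"]}

```bash
mkdir -p pics; ls; python3 - <<'E'
from bench import *
import cv2,numpy as np
s=read_state();print(s)
for n in("top","scene"):
    c=camera(n);cv2.imwrite(f"pics/{n}0.png",c["color"][:,:,::-1]);print(n,c["fx"],c["fy"],c["cx"],c["cy"],c["camera_from_world"].tolist() if hasattr(c["camera_from_world"],'tolist') else c["camera_from_world"])
E
```

```text
pics
{'time': 0.0, 'joint_positions': array([-1.35164069,  0.33285741, -0.0647019 ,  1.46092923,  0.02161173,
        1.34992268, -0.08853225]), 'joint_vel': array([-0.00138784,  0.00015655,  0.00069589, -0.0014037 , -0.00035674,
       -0.00062022, -0.00034344]), 'joint_torque': array([ 4.29036472e-04, -6.23263478e+01,  2.49430194e-02, -3.89888048e+01,
       -6.12465804e-02,  3.98650439e-02,  1.15671151e-04]), 'ee_pos': array([0.14954539, 0.60644358, 0.22176876]), 'eef_rot': array([ 1.20587184e-01,  9.92702486e-01, -7.08800193e-04, -4.69297589e-05]), 'ft_force': array([-0.41494026, -0.35621368,  1.37885134]), 'torque': array([-0.04728308,  0.03011601,  0.0249817 ]), 'grip_force': 0.0, 'width': 0.08709059067609341}
top 433.0021904172635 433.0021904172635 323.96205313549166 196.04478627267548 [[0.0900732131973489, -0.9959343806291469, 0.0012352105660572185, -0.02235970212123294], [-0.9687481852163423, -0.08790214387840789, -0.23194862953167775, 0.5859897453402719], [0.23111419234730862, 0.01969575036441167, -0.9727272523751117, 0.8700729831233687], [0.0, 0.0, 0.0, 1.0]]
scene 371.5551404140191 371.5551404140191 315.9734816053006 201.1440569640184 [[-0.9127483398470043, 0.408480124188919, 0.005869944560487876, 0.5358247594211663], [0.33337363605191606, 0.7530740900847263, -0.5672225609305281, -0.18113730240009168], [-0.23611964529039603, -0.5157745660515528, -0.8235436297624252, 1.0550778017689708], [0.0, 0.0, 0.0, 1.0]]
```

View pics/top0.png

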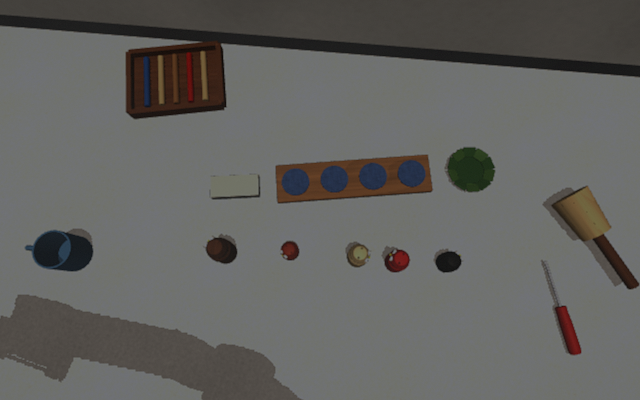

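View pics/scene0.png

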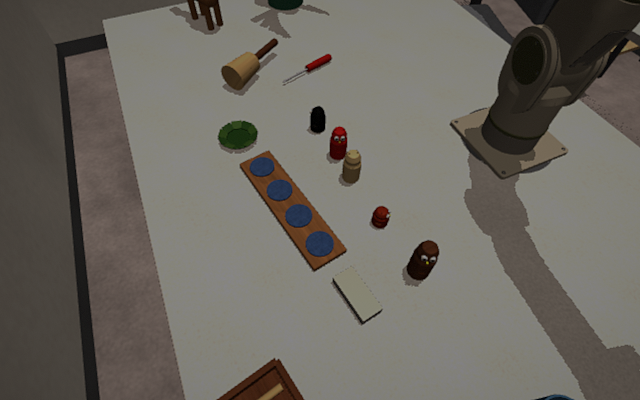

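Top: dark brown (222,249) = owl_tall; reddish small (290,250) = owl_small; pale (358,255) = owl_second; bright red (397,260) = look-alike, to be left alone; black (448,261) = owl_third. The dish (472,169) is on the right (spot_4 end) and the stone (234,186) on the left. Close crop to check.

```bash
python3 - <<'E'
import cv2,numpy as np
t=cv2.imread("pics/top0.png")[225:285,190:480];s=cv2.imread("pics/scene0.png")[95:290,300:450]
t=cv2.resize(t,(798,165),interpolation=0);s=cv2.resize(s,(330,429),interpolation=0)
o=np.zeros((600,800,3),np.uint8);o[:165,:798]=t;o[168:597,:330]=s
b=cv2.imread("pics/top0.png")[130:215,200:510];o[300:300+123,340:790]=cv2.resize(b,(450,123),interpolation=0)
cv2.imwrite("pics/crop1.png",np.clip(o*1.6,0,255).astype(np.uint8))
im=cv2.imread("pics/top0.png")
hsv=cv2.cvtColor(im,cv2.COLOR_BGR2HSV)
for p in [(222,252),(213,243),(290,252),(357,258),(397,264),(448,263),(300,290),(295,185)]:print(p,im[p[1],p[0]],hsv[p[1],p[0]])
E
```

```text
(222, 252) [22 26 36] [ 9 99 36]
(213, 243) [29 36 54] [  8 118  54]
(290, 252) [28 36 83] [  4 169  83]
(357, 258) [64 91 97] [25 87 97]
(397, 264) [22 23 89] [  0 192  89]
(448, 263) [23 23 22] [90 11 23]
(300, 290) [115 114 112] [100   7 115]
(295, 185) [73 50 39] [110 119  73]
```

View pics/crop1.png

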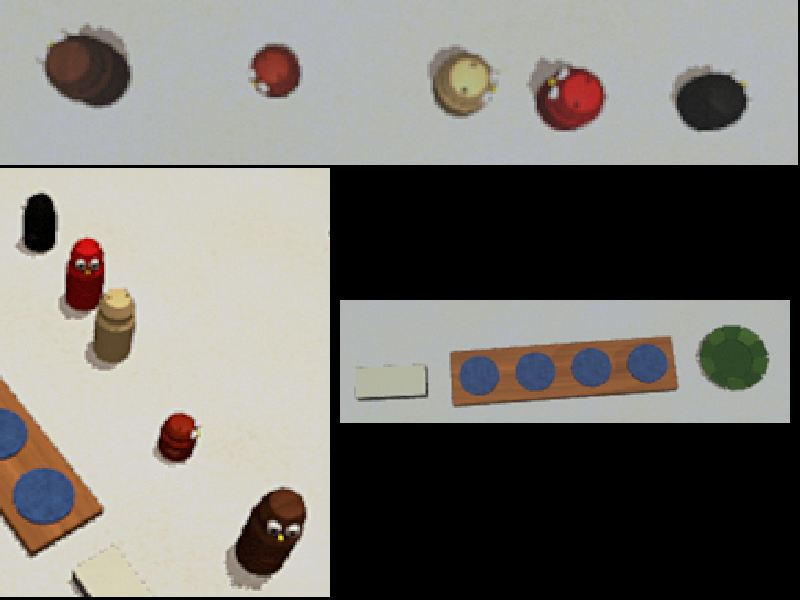

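The crop confirms it: the bright red owl beside the limewood one is the look-alike, and the small mahogany one is clearly shorter and browner. Now fit positions.

```bash
cat > vis.py <<'E'
from bench import *
import cv2,numpy as np
from scipy.optimize import minimize
OW={"tall":(.025,.072,.120),"second":(.023,.058,.098),"third":(.022,.045,.076),"small":(.020,.032,.054),"decoy":(.023,.058,.098)}
def proj(c,P):
    q=np.asarray(P)@c["camera_from_world"][:3,:3].T+c["camera_from_world"][:3,3]
    return np.c_[c["fx"]*q[:,0]/q[:,2]+c["cx"],c["fy"]*q[:,1]/q[:,2]+c["cy"]]
def unproj(c,uv,z):
    R,t=c["camera_from_world"][:3,:3],c["camera_from_world"][:3,3];o=-R.T@t
    d=R.T@[(uv[0]-c["cx"])/c["fx"],(uv[1]-c["cy"])/c["fy"],1];return (o+d*(z-o[2])/d[2])[:2]
A=np.linspace(0,2*np.pi,40)
def circ(x,y,z,r):return np.c_[x+r*np.cos(A),y+r*np.sin(A),0*A+z]
def pred(c,n,x,y,z0=0,k=.75):
    r,hb,H=OW[n];P=np.r_[circ(x,y,z0,r),circ(x,y,z0+hb,r),circ(x,y,z0+hb+.6*(H-hb),k*r),circ(x,y,z0+H*.97,.5*k*r)]
    h=cv2.convexHull(proj(c,P).astype(np.float32));m=np.zeros((400,640),np.uint8)
    # antialiased via subpixel shift
    cv2.fillConvexPoly(m,np.round(h*16).astype(np.int32),255,cv2.LINE_AA,4);return m/255.
def mask(c,n,x,y,z0=0):
    im=c["color"].astype(int);mx,mn=im.max(2),im.min(2);R,G,B=im[...,0],im[...,1],im[...,2]
    sat=(mx-mn)/np.maximum(mx,1)
    m={"tall":(sat>.22)&(R>=B)&(mx<75)|(mx<30),"second":(sat>.2)&(G>.8*R)&(R>B),"third":(mx<38),
       "small":(sat>.4)&(R>G),"decoy":(sat>.55)&(R>1.8*G)}[n].astype(np.uint8)
    u=proj(c,[[x,y,z0+OW[n][2]/2]])[0];w=np.zeros_like(m);cv2.circle(w,tuple(int(v) for v in u),42 if n in("tall",) else 32,1,-1);m&=w
    m=cv2.morphologyEx(m,cv2.MORPH_CLOSE,np.ones((3,3),np.uint8))
    k,l,st,_=cv2.connectedComponentsWithStats(m);m=l==1+np.argmax(st[1:,4])
    return cv2.drawContours(np.zeros((400,640),np.uint8),cv2.findContours(m.astype(np.uint8),0,1)[0],-1,1,-1)
def fit(cs,n,x,y,z0=0):
    ms=[mask(c,n,x,y,z0) for c in cs]
    f=lambda p:sum(np.abs(pred(c,n,p[0],p[1],z0,p[2])-m).sum()/m.sum() for c,m in zip(cs,ms))
    r=minimize(f,[x,y,.75],method="Nelder-Mead",options=dict(initial_simplex=[[x,y,.75],[x+.01,y,.8],[x,y+.01,.7],[x+.005,y+.005,.65]],xatol=2e-4,fatol=1e-3))
    return r.x,r.fun
E
cat > m1.py <<'E'
from vis import *
cs=[camera("top"),camera("scene")]
for n,uv in dict(tall=(222,250),small=(290,250),second=(358,255),decoy=(397,260),third=(448,261)).items():
    g=unproj(cs[0],uv,OW[n][2]/2)
    for s in (cs,cs[:1],cs[1:]):print(n,*[np.round(v,4) for v in fit(s,n,*g)])
for c in cs:
    im=c["color"].astype(int);m=((im[...,2]>1.25*im[...,0])&(im[...,2]>1.1*im[...,1])&(im[...,2]>45)).astype(np.uint8)
    k,l,st,ce=cv2.connectedComponentsWithStats(m);P=[]
    for i in range(1,k):
        q=unproj(c,ce[i],.019)
        if st[i,4]>200 and .4<q[0]<.85 and abs(q[1])<.35:P.append(q)
    P=np.array(sorted(P,key=lambda p:-p[1]));print(np.round(P,4),np.linalg.norm(np.diff(P,axis=0),axis=1))
E
python3 m1.py
```

```text
tall [0.4498 0.2422 0.6705] 0.3129
tall [0.4539 0.2417 0.6645] 0.1806
tall [0.4482 0.2416 0.638 ] 0.103
small [0.4642 0.0962 0.5249] 0.6843
small [0.4655 0.0964 0.7557] 0.4361
small [0.4628 0.0969 0.561 ] 0.2349
second [ 0.4663 -0.0534  0.6821] 1.6299
second [ 0.4673 -0.0535  0.7502] 0.2421
second [ 0.4543 -0.0712  0.0009] 1.117
decoy [ 0.4617 -0.1406  0.4956] 0.6855
decoy [ 0.4644 -0.1382  0.7575] 0.5101
decoy [ 0.4593 -0.1417  0.3293] 0.1583
third [ 0.4717 -0.2528  0.3877] 0.4697
third [ 0.4732 -0.2528  0.6723] 0.2306
third [ 0.4696 -0.2507  0.6365] 0.2452
[[ 0.626   0.1012]
 [ 0.6408  0.0125]
 [ 0.6556 -0.0759]
 [ 0.6702 -0.1645]] [0.08996138 0.08963761 0.08980389]
[[ 0.6258  0.1044]
 [ 0.6403  0.016 ]
 [ 0.6551 -0.0732]
 [ 0.6696 -0.1614]] [0.08959723 0.09035996 0.08945226]
```

```bash
cat > go.py <<'E'
import sys
from bench import *
import numpy as np
from scipy.spatial.transform import Rotation as R
s=read_state();r=R.from_quat(s["eef_rot"]);T=R.from_matrix([[0,1,0],[1,0,0],[0,0,-1]])
t=np.array([float(v) for v in sys.argv[1:4]])
print("t",round(s["time"],2),"pos",s["ee_pos"].round(4),"q",s["joint_positions"].round(2),"F",s["ft_force"].round(1),"w",round(s["width"],4))
print("turn",(r.inv()*T).as_rotvec().round(3),"shift",r.inv().apply(t-s["ee_pos"]).round(4))
E
python3 go.py .464 .0965 .2
```

```text
t 0.2 pos [0.1496 0.6066 0.2221] q [-1.35  0.33 -0.06  1.46  0.02  1.35 -0.09] F [-0.2 -0.2  0.3] w 0.0872
turn [-1.000e-03  1.000e-03  1.329e+00] shift [-0.4274 -0.42    0.0225]
```

Call:
{"method": "play_rows", "body": {"increments": "0 0 1.329 -0.427 -0.42 0.022 1;0 0 1.329 -0.427 -0.42 0.022 1;0 0 1.329 -0.427 -0.42 0.022 1;0 0 1.329 -0.427 -0.42 0.022 1;0 0 1.329 -0.427 -0.42 0.022 1;0 0 1.329 -0.427 -0.42 0.022 1;0 0 1.329 -0.427 -0.42 0.022 1;0 0 1.329 -0.427 -0.42 0.022 1"}}

```text
time: 1.0
ee_pos: [0.3598, 0.2645, 0.2079]
eef_rot: [0.662, 0.749, 0.0, -0.0]
ft_force: [1.0, -0.1, 0.5]
width: 0.087
grip_force: 0.0
```

```bash
python3 go.py .464 .0965 .2
```

```text
t 1.0 pos [0.3598 0.2645 0.2079] q [-1.01 -0.07  0.26  1.94  0.02  1.27 -0.63] F [ 1.  -0.1  0.5] w 0.087
turn [ 0.    -0.001  0.123] shift [-0.1796  0.0828  0.0078]
```

Call:
{"method": "play_rows", "body": {"increments": "0 0 0.123 -0.18 0.083 0.008 1;0 0 0.123 -0.18 0.083 0.008 1;0 0 0.123 -0.18 0.083 0.008 1;0 0 0.123 -0.18 0.083 0.008 1;0 0 0.123 -0.18 0.083 0.008 1;0 0 0.123 -0.18 0.083 0.008 1;0 0 0.123 -0.18 0.083 0.008 1;0 0 0.123 -0.18 0.083 0.008 1"}}

```text
time: 1.8
ee_pos: [0.4642, 0.0999, 0.1998]
eef_rot: [0.704, 0.71, 0.0, -0.0]
ft_force: [-0.3, 0.8, -0.1]
width: 0.0871
grip_force: 0.0
```

```bash
python3 go.py .464 .0965 .075
```

```text
t 1.8 pos [0.4642 0.0999 0.1998] q [-0.81 -0.01  0.5   1.9   0.    1.25 -0.3 ] F [-0.3  0.8 -0.1] w 0.0871
turn [-0.    -0.     0.008] shift [-0.0034 -0.0002  0.1248]
```

Call:
{"method": "play_rows", "body": {"increments": "0 0 0.008 -0.0034 0 0.03 1;0 0 0.008 -0.0034 0 0.08 1;0 0 0.008 -0.0034 0 0.12 1;0 0 0.008 -0.0034 0 0.15 1;0 0 0.008 -0.0034 0 0.175 1;0 0 0.008 -0.0034 0 0.192 1;0 0 0.008 -0.0034 0 0.193 1;0 0 0.008 -0.0034 0 0.193 1"}}

```text
time: 2.6
ee_pos: [0.4646, 0.0958, 0.0071]
eef_rot: [0.707, 0.707, -0.0, -0.0]
ft_force: [-0.9, 0.3, 0.4]
width: 0.087
grip_force: 0.0
```

Call:
{"method": "play_rows", "body": {"increments": "0 0 0 0 0 0 0;0 0 0 0 0 0 0;0 0 0 0 0 0 0;0 0 0 0 0 0 0;0 0 0 0 0 0 0;0 0 0 0 0 0 0;0 0 0 0 0 0 0;0 0 0 0 0 0 0", "grip_force": 8}}

```text
time: 3.4
ee_pos: [0.4647, 0.0952, 0.0069]
eef_rot: [0.708, 0.706, 0.0, -0.0]
ft_force: [-0.3, 0.3, 0.7]
width: 0.0396
grip_force: 8.0
```

```bash
python3 go.py .626 .103 .15; python3 -c "
from bench import *;import cv2
cv2.imwrite('pics/g1.png',camera('scene')['color'][150:320,230:500,::-1].repeat(2,0).repeat(2,1))"
```

```text
t 3.4 pos [0.4647 0.0952 0.0069] q [-0.75  0.27  0.5   2.09 -0.18  0.82 -0.15] F [-0.3  0.3  0.7] w 0.0396
turn [ 0.    -0.    -0.002] shift [ 0.0081  0.1612 -0.1431]
```

View pics/g1.png

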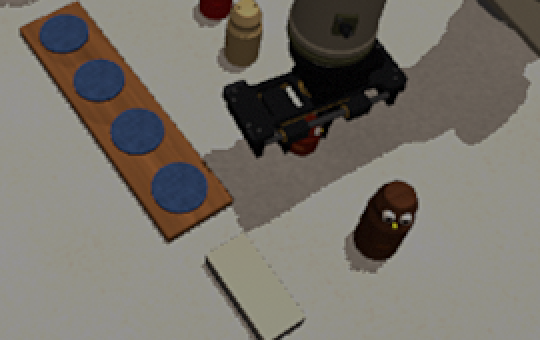

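Call:
{"method": "play_rows", "body": {"increments": "0 0 0 0 0 -0.03 0;0 0 0 0 0 -0.07 0;0 0 0 0 0.02 -0.1 0;0 0 0 0.003 0.06 -0.1 0;0 0 0 0.006 0.105 -0.1 0;0 0 0 0.007 0.145 -0.1 0;0 0 0 0.007 0.161 -0.1 0;0 0 0 0.007 0.161 -0.1 0", "grip_force": 12}}

```text
time: 4.25
ee_pos: [0.627, 0.1014, 0.1059]
eef_rot: [0.708, 0.706, -0.001, 0.0]
ft_force: [0.0, -1.0, -0.8]
width: 0.0397
grip_force: 12.0
```

Call:
{"method": "play_rows", "body": {"increments": "0 0 0 0 0 0 0;0 0 0 0 0 0 0"}}

```text
time: 4.45
ee_pos: [0.6246, 0.102, 0.1068]
eef_rot: [0.708, 0.706, -0.0, -0.0]
ft_force: [0.0, -0.6, 0.0]
width: 0.0396
grip_force: 12.0
```

```bash
python3 go.py .626 .102 .0275
```

```text
t 4.45 pos [0.6246 0.102  0.1068] q [-0.64  0.47  0.54  1.6  -0.26  1.14 -0.05] F [ 0.  -0.6  0. ] w 0.0396
turn [-0.001 -0.    -0.002] shift [-0.      0.0014  0.0793]
```

Lower to about 1 mm above, then a further 1 mm, and open.

Call:
{"method": "play_rows", "body": {"increments": "0 0 0 0 0.001 0.03 0;0 0 0 0 0.001 0.055 0;0 0 0 0 0.001 0.07 0;0 0 0 0 0.001 0.077 0;0 0 0 0 0.001 0.079 0;0 0 0 0 0.001 0.08 0;0 0 0 0 0.001 0.08 0"}}

```text
time: 5.15
ee_pos: [0.6273, 0.102, 0.0278]
eef_rot: [0.708, 0.706, 0.001, 0.0]
ft_force: [0.4, 0.7, -1.0]
width: 0.0399
grip_force: 12.0
```

```bash
python3 go.py .626 .102 .0265
```

```text
t 5.15 pos [0.6273 0.102  0.0278] q [-0.61  0.57  0.5   1.65 -0.31  1.   -0.01] F [ 0.4  0.7 -1. ] w 0.0399
turn [ 0.001 -0.    -0.002] shift [-0.     -0.0013  0.0013]
```

Call:
{"method": "play_rows", "body": {"increments": "0 0 0 0 -0.001 0.0012 0;0 0 0 0 -0.001 0.0012 0;0 0 0 0 -0.001 0.0012 1;0 0 0 0 -0.001 0.0012 1;0 0 0 0 -0.001 0.0012 1;0 0 0 0 -0.001 0.0012 1;0 0 0 0 -0.001 -0.03 1;0 0 0 0 -0.001 -0.07 1"}}

```text
time: 5.95
ee_pos: [0.6243, 0.1016, 0.0958]
eef_rot: [0.708, 0.706, -0.002, -0.001]
ft_force: [1.2, 0.6, 1.1]
width: 0.0796
grip_force: 0.0
```

```bash
python3 go.py .4715 -.2525 .2
```

```text
t 5.95 pos [0.6243 0.1016 0.0958] q [-0.64  0.49  0.53  1.61 -0.27  1.13 -0.04] F [1.2 0.6 1.1] w 0.0796
turn [-0.004  0.001 -0.002] shift [-0.3546 -0.1525 -0.1031]
```

Call:
{"method": "play_rows", "body": {"increments": "0 0 0 0 0 -0.05 1;0 0 0 -0.02 0 -0.09 1;0 0 0 -0.355 -0.152 -0.103 1;0 0 0 -0.355 -0.152 -0.103 1;0 0 0 -0.355 -0.152 -0.103 1;0 0 0 -0.355 -0.152 -0.103 1;0 0 0 -0.355 -0.152 -0.103 1;0 0 0 -0.355 -0.152 -0.103 1"}}

```text
time: 6.75
ee_pos: [0.5001, -0.1926, 0.1977]
eef_rot: [0.708, 0.706, 0.0, 0.0]
ft_force: [-0.0, 0.5, 0.1]
width: 0.087
grip_force: 0.0
```

```bash
python3 go.py .4715 -.2525 .2
```

```text
t 6.75 pos [ 0.5001 -0.1926  0.1977] q [-0.37  0.17  0.73  1.77 -0.12  1.25  0.39] F [-0.   0.5  0.1] w 0.087
turn [ 0.001 -0.001 -0.002] shift [-0.06   -0.0285 -0.0023]
```

Call:
{"method": "play_rows", "body": {"increments": "0 0 0 -0.06 -0.028 0 1;0 0 0 -0.06 -0.028 0 1;0 0 0 -0.06 -0.028 0 1;0 0 0 -0.06 -0.028 0 1"}}

```text
time: 7.15
ee_pos: [0.4734, -0.2503, 0.1974]
eef_rot: [0.708, 0.706, 0.0, -0.0]
ft_force: [0.1, 0.7, 0.1]
width: 0.0869
grip_force: 0.0
```

```bash
python3 go.py .4715 -.2525 .015; cat >m2.py <<'E'
from vis import *
cs=[camera("top"),camera("scene")]
for n,x,y in (("small",.626,.103),):
    for s in (cs,cs[:1],cs[1:]):print(n,*[np.round(v,4) for v in fit(s,n,x,y,.019)])
E
python3 m2.py
```

```text
t 7.15 pos [ 0.4734 -0.2503  0.1974] q [-0.29  0.17  0.78  1.77 -0.13  1.25  0.52] F [0.1 0.7 0.1] w 0.0869
turn [ 0.    -0.001 -0.002] shift [-0.0023 -0.0019  0.1824]
small [0.622  0.0944 2.4963] 1.0303
small [0.626  0.1166 0.3545] 0.791
small [0.639  0.1221 2.4832] 0.2653
```

Call:
{"method": "play_rows", "body": {"increments": "0 0 0 -0.0023 -0.0019 0.03 1;0 0 0 -0.0023 -0.0019 0.07 1;0 0 0 -0.0023 -0.0019 0.11 1;0 0 0 -0.0023 -0.0019 0.145 1;0 0 0 -0.0023 -0.0019 0.17 1;0 0 0 -0.0023 -0.0019 0.182 1;0 0 0 -0.0023 -0.0019 0.183 1;0 0 0 -0.0023 -0.0019 0.183 1"}}

```text
time: 8.05
ee_pos: [0.472, -0.2529, 0.0152]
eef_rot: [0.708, 0.707, 0.0, 0.0]
ft_force: [-0.1, 0.1, 0.4]
width: 0.0871
grip_force: 0.0
```

Call:
{"method": "play_rows", "body": {"increments": "0 0 0 0 0 0 0;0 0 0 0 0 0 0;0 0 0 0 0 0 0;0 0 0 0 0 0 0;0 0 0 0 0 0 0;0 0 0 0 0 0 0;0 0 0 0 0 0 0;0 0 0 0 0 0 0", "grip_force": 12}}

```text
time: 8.85
ee_pos: [0.4713, -0.2531, 0.0144]
eef_rot: [0.708, 0.706, 0.0, 0.0]
ft_force: [-0.7, -0.5, 1.1]
width: 0.0436
grip_force: 12.0
```

```bash
python3 go.py .6405 .014 .135;python3 -c "
from bench import *;import cv2
cv2.imwrite('pics/t1.png',cv2.resize(camera('top')['color'][130:290,190:490,::-1],(750,400),interpolation=0)*1.5)"
```

```text
t 8.85 pos [ 0.4713 -0.2531  0.0144] q [-0.17  0.43  0.69  1.94 -0.34  0.9   0.69] F [-0.7 -0.5  1.1] w 0.0436
turn [ 0.    -0.    -0.002] shift [ 0.2674  0.1687 -0.1205][ WARN:0@0.808] global loadsave.cpp:1063 imwrite_ Unsupported depth image for selected encoder is fallbacked to CV_8U.
```

View pics/t1.png

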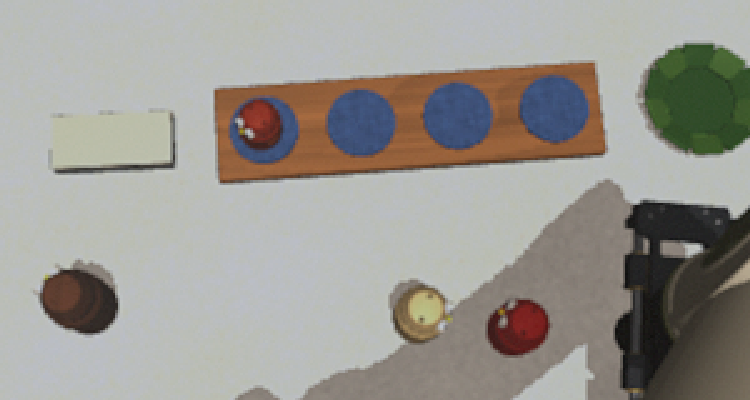

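Call:
{"method": "play_rows", "body": {"increments": "0 0 0 0 0 -0.03 0;0 0 0 0 0 -0.07 0;0 0 0 0 0 -0.11 0;0 0 0 0.02 0.015 -0.12 0;0 0 0 0.06 0.04 -0.12 0;0 0 0 0.1 0.065 -0.12 0;0 0 0 0.14 0.09 -0.12 0;0 0 0 0.18 0.115 -0.12 0"}}

```text
time: 9.7
ee_pos: [0.5872, -0.0715, 0.1344]
eef_rot: [0.708, 0.706, 0.0, -0.0]
ft_force: [0.9, -0.3, 0.5]
width: 0.0438
grip_force: 12.0
```

Call:
{"method": "play_rows", "body": {"increments": "0 0 0 0.04 0.025 0 0;0 0 0 0.07 0.043 0 0;0 0 0 0.083 0.052 0 0;0 0 0 0.087 0.054 0 0;0 0 0 0.087 0.054 0 0;0 0 0 0.087 0.054 0 0"}}

```text
time: 10.3
ee_pos: [0.6401, 0.0112, 0.1345]
eef_rot: [0.709, 0.705, -0.0, 0.0]
ft_force: [-1.0, -0.2, -1.0]
width: 0.0436
grip_force: 12.0
```

```bash
python3 go.py .6405 .0140 .035
```

```text
t 10.3 pos [0.6401 0.0112 0.1345] q [-0.55  0.48  0.62  1.56 -0.29  1.2   0.12] F [-1.  -0.2 -1. ] w 0.0436
turn [-0.     0.001 -0.005] shift [0.0029 0.0004 0.0995]
```

Call:
{"method": "play_rows", "body": {"increments": "0 0 -0.003 0.003 0.0004 0.03 0;0 0 -0.003 0.003 0.0004 0.06 0;0 0 -0.003 0.003 0.0004 0.08 0;0 0 -0.003 0.003 0.0004 0.093 0;0 0 -0.003 0.003 0.0004 0.099 0;0 0 -0.003 0.003 0.0004 0.1 0;0 0 -0.003 0.003 0.0004 0.1 0"}}

```text
time: 11.0
ee_pos: [0.6417, 0.0162, 0.0354]
eef_rot: [0.707, 0.707, 0.0, 0.0]
ft_force: [0.4, -0.3, -0.6]
width: 0.044
grip_force: 12.0
```

```bash
python3 go.py .6405 .0140 .0335
```

```text
t 11.0 pos [0.6417 0.0162 0.0354] q [-0.52  0.59  0.57  1.63 -0.36  1.03  0.16] F [ 0.4 -0.3 -0.6] w 0.044
turn [ 0.001 -0.     0.001] shift [-0.0022 -0.0012  0.0019]
```

Call:
{"method": "play_rows", "body": {"increments": "0 0 0 -0.0015 -0.001 0.001 0;0 0 0 -0.0015 -0.001 0.0017 0;0 0 0 -0.0015 -0.001 0.0017 1;0 0 0 -0.0015 -0.001 0.0017 1;0 0 0 -0.0015 -0.001 0.0017 1;0 0 0 -0.0015 -0.001 0.0017 1;0 0 0 -0.0015 -0.001 -0.02 1;0 0 0 -0.0015 -0.001 -0.06 1"}}

```text
time: 11.8
ee_pos: [0.6382, 0.0152, 0.0924]
eef_rot: [0.707, 0.708, -0.002, -0.002]
ft_force: [0.6, -0.2, 0.6]
width: 0.0823
grip_force: 0.0
```

```bash
python3 go.py .466 -.0525 .2
```

```text
t 11.8 pos [0.6382 0.0152 0.0924] q [-0.55  0.52  0.6   1.6  -0.31  1.13  0.13] F [ 0.6 -0.2  0.6] w 0.0823
turn [-0.005  0.001  0.001] shift [-0.0676 -0.1728 -0.1066]
```

Call:
{"method": "play_rows", "body": {"increments": "0 0 0 0 0 -0.04 1;0 0 0 0 0 -0.09 1;0 0 0 -0.02 -0.04 -0.107 1;0 0 0 -0.035 -0.085 -0.107 1;0 0 0 -0.055 -0.13 -0.107 1;0 0 0 -0.067 -0.165 -0.107 1;0 0 0 -0.0675 -0.172 -0.107 1;0 0 0 -0.0675 -0.172 -0.107 1"}}

```text
time: 12.6
ee_pos: [0.4678, -0.0524, 0.2019]
eef_rot: [0.707, 0.707, 0.001, -0.0]
ft_force: [0.4, 0.3, -0.2]
width: 0.0872
grip_force: 0.0
```

Call:
{"method": "play_rows", "body": {"increments": "0 0 0 0 0 0 1;0 0 0 0 0 0 1"}}

```text
time: 12.8
ee_pos: [0.4692, -0.0522, 0.2014]
eef_rot: [0.706, 0.708, -0.0, 0.0]
ft_force: [1.2, 0.2, -0.0]
width: 0.0868
grip_force: 0.0
```

```bash
python3 go.py .466 -.0525 .032
```

```text
t 12.8 pos [ 0.4692 -0.0522  0.2014] q [-0.68 -0.03  0.69  1.91  0.02  1.25  0.01] F [ 1.2  0.2 -0. ] w 0.0868
turn [0.    0.001 0.002] shift [-1.000e-04 -3.200e-03  1.694e-01]
```

Call:
{"method": "play_rows", "body": {"increments": "0 0 0 0 -0.003 0.03 1;0 0 0 0 -0.003 0.07 1;0 0 0 0 -0.003 0.11 1;0 0 0 0 -0.003 0.14 1;0 0 0 0 -0.003 0.16 1;0 0 0 0 -0.003 0.168 1;0 0 0 0 -0.003 0.17 1;0 0 0 0 -0.003 0.17 1"}}

```text
time: 13.6
ee_pos: [0.4659, -0.0527, 0.0319]
eef_rot: [0.707, 0.707, -0.0, 0.0]
ft_force: [-0.5, -1.0, 0.2]
width: 0.087
grip_force: 0.0
```

Call:
{"method": "play_rows", "body": {"increments": "0 0 0 0 0 0 0;0 0 0 0 0 0 0;0 0 0 0 0 0 0;0 0 0 0 0 0 0;0 0 0 0 0 0 0;0 0 0 0 0 0 0;0 0 0 0 0 0 0;0 0 0 0 0 0 0", "grip_force": 15}}

```text
time: 14.4
ee_pos: [0.4655, -0.0526, 0.0316]
eef_rot: [0.707, 0.707, 0.0, 0.0]
ft_force: [0.6, 0.3, 2.4]
width: 0.0454
grip_force: 15.0
```

```bash
python3 go.py .6553 -.075 .14
```

```text
t 14.4 pos [ 0.4655 -0.0526  0.0316] q [-0.61  0.23  0.69  2.09 -0.19  0.87  0.19] F [0.6 0.3 2.4] w 0.0454
turn [ 0.001 -0.     0.001] shift [-0.0226  0.1898 -0.1083]
```

Call:
{"method": "play_rows", "body": {"increments": "0 0 0 0 0 -0.03 0;0 0 0 0 0 -0.07 0;0 0 0 -0.003 0.025 -0.105 0;0 0 0 -0.008 0.065 -0.11 0;0 0 0 -0.013 0.11 -0.11 0;0 0 0 -0.018 0.15 -0.11 0;0 0 0 -0.022 0.18 -0.11 0;0 0 0 -0.0225 0.19 -0.11 0"}}

```text
time: 15.2
ee_pos: [0.657, -0.0752, 0.14]
eef_rot: [0.707, 0.708, -0.001, -0.0]
ft_force: [-0.5, 0.5, 0.2]
width: 0.0453
grip_force: 15.0
```

Call:
{"method": "play_rows", "body": {"increments": "0 0 0 0 0 0 0;0 0 0 0 0 0 0;0 0 0 0 0 0 0"}}

```text
time: 15.5
ee_pos: [0.6544, -0.0749, 0.1415]
eef_rot: [0.707, 0.707, 0.0, -0.0]
ft_force: [0.6, -1.2, -0.5]
width: 0.0454
grip_force: 15.0
```

```bash
python3 go.py .6553 -.0750 .0517
```

```text
t 15.5 pos [ 0.6544 -0.0749  0.1415] q [-0.45  0.53  0.7   1.5  -0.35  1.24  0.29] F [ 0.6 -1.2 -0.5] w 0.0454
turn [-0.    -0.001  0.001] shift [-0.0002  0.0009  0.0898]
```

Call:
{"method": "play_rows", "body": {"increments": "0 0 0 0 0.001 0.03 0;0 0 0 0 0.001 0.058 0;0 0 0 0 0.001 0.075 0;0 0 0 0 0.001 0.085 0;0 0 0 0 0.001 0.0885 0;0 0 0 0 0.001 0.0895 0;0 0 0 0 0.001 0.0895 0"}}

```text
time: 16.2
ee_pos: [0.6568, -0.0751, 0.0529]
eef_rot: [0.707, 0.707, 0.001, 0.001]
ft_force: [0.1, -0.2, -0.5]
width: 0.0451
grip_force: 15.0
```

```bash
python3 go.py .6553 -.075 .0507
```

```text
t 16.2 pos [ 0.6568 -0.0751  0.0529] q [-0.43  0.62  0.65  1.57 -0.41  1.09  0.33] F [ 0.1 -0.2 -0.5] w 0.0451
turn [ 0.001 -0.     0.001] shift [ 0.0001 -0.0015  0.0022]
```

Call:
{"method": "play_rows", "body": {"increments": "0 0 0 0 -0.0008 0.001 0;0 0 0 0 -0.0008 0.0018 0;0 0 0 0 -0.0008 0.0018 0;0 0 0 0 -0.0008 0.0018 1;0 0 0 0 -0.0008 0.0018 1;0 0 0 0 -0.0008 0.0018 1;0 0 0 0 -0.0008 0.0018 1;0 0 0 0 -0.0008 -0.02 1"}}

```text
time: 17.0
ee_pos: [0.6536, -0.0745, 0.0694]
eef_rot: [0.707, 0.708, -0.002, -0.002]
ft_force: [-0.1, 0.3, 0.8]
width: 0.0777
grip_force: 0.0
```

Call:
{"method": "play_rows", "body": {"increments": "0 0 0 0 0 -0.04 1;0 0 0 0 0 -0.08 1;0 0 0 0 0 -0.12 1;0 0 0 0 0 -0.13 1"}}

```text
time: 17.4
ee_pos: [0.6572, -0.0756, 0.2069]
eef_rot: [0.707, 0.707, 0.002, 0.002]
ft_force: [0.3, -0.7, -0.2]
width: 0.0869
grip_force: 0.0
```

```bash
python3 go.py .4505 .242 .2
```

```text
t 17.4 pos [ 0.6572 -0.0756  0.2069] q [-0.46  0.49  0.73  1.42 -0.33  1.35  0.27] F [ 0.3 -0.7 -0.2] w 0.0869
turn [0.006 0.    0.001] shift [ 0.3178 -0.2065  0.0056]
```

Call:
{"method": "play_rows", "body": {"increments": "0 0 0 0.318 -0.206 0 1;0 0 0 0.318 -0.206 0 1;0 0 0 0.318 -0.206 0 1;0 0 0 0.318 -0.206 0 1;0 0 0 0.318 -0.206 0 1;0 0 0 0.318 -0.206 0 1;0 0 0 0.318 -0.206 0 1;0 0 0 0.318 -0.206 0 1"}}

```text
time: 18.2
ee_pos: [0.4463, 0.2464, 0.2016]
eef_rot: [0.705, 0.709, -0.0, -0.001]
ft_force: [1.1, -0.4, 0.3]
width: 0.0868
grip_force: 0.0
```

Call:
{"method": "play_rows", "body": {"increments": "0 0 0 0 0 0 1"}}

```text
time: 18.3
ee_pos: [0.4461, 0.2471, 0.2014]
eef_rot: [0.704, 0.71, -0.0, -0.001]
ft_force: [0.3, -0.3, -0.2]
width: 0.0869
grip_force: 0.0
```

```bash
python3 go.py .4505 .242 .2
```

```text
t 18.3 pos [0.4461 0.2471 0.2014] q [-1.13  0.09  0.58  1.82 -0.05  1.25 -0.54] F [ 0.3 -0.3 -0.2] w 0.0869
turn [-0.001 -0.001  0.009] shift [-0.0052  0.0043  0.0014]
```

Call:
{"method": "play_rows", "body": {"increments": "0 0 0.009 -0.005 0.004 0 1;0 0 0.009 -0.005 0.004 0.03 1;0 0 0.009 -0.005 0.004 0.07 1;0 0 0.009 -0.005 0.004 0.105 1;0 0 0.009 -0.005 0.004 0.13 1;0 0 0.009 -0.005 0.004 0.142 1;0 0 0.009 -0.005 0.004 0.147 1;0 0 0.009 -0.005 0.004 0.147 1"}}

```text
time: 19.1
ee_pos: [0.4539, 0.2372, 0.0552]
eef_rot: [0.71, 0.704, 0.0, 0.0]
ft_force: [-0.1, 0.1, 0.4]
width: 0.0867
grip_force: 0.0
```

```bash
python3 go.py .4505 .242 .053
```

```text
t 19.1 pos [0.4539 0.2372 0.0552] q [-1.07  0.28  0.57  1.97 -0.18  0.95 -0.42] F [-0.1  0.1  0.4] w 0.0867
turn [ 0.     0.    -0.009] shift [ 0.0048 -0.0034  0.0022]
```

Call:
{"method": "play_rows", "body": {"increments": "0 0 -0.008 0.0045 -0.003 0 1;0 0 -0.008 0.0045 -0.003 0.002 1;0 0 -0.008 0.0045 -0.003 0.002 1;0 0 -0.008 0.0045 -0.003 0.002 1"}}

```text
time: 19.5
ee_pos: [0.4503, 0.2426, 0.0533]
eef_rot: [0.707, 0.707, 0.0, -0.0]
ft_force: [-0.3, -0.1, 0.1]
width: 0.087
grip_force: 0.0
```

Call:
{"method": "play_rows", "body": {"increments": "0 0 0 0 0 0 0;0 0 0 0 0 0 0;0 0 0 0 0 0 0;0 0 0 0 0 0 0;0 0 0 0 0 0 0;0 0 0 0 0 0 0;0 0 0 0 0 0 0;0 0 0 0 0 0 0", "grip_force": 15}}

```text
time: 20.3
ee_pos: [0.4504, 0.2424, 0.0531]
eef_rot: [0.707, 0.707, 0.0, 0.0]
ft_force: [2.0, -0.7, 0.0]
width: 0.049
grip_force: 15.0
```

```bash
python3 go.py .67 -.163 .2;  python3 -c "
from bench import *;import cv2
cv2.imwrite('pics/s2.png',camera('scene')['color'][90:330,200:500,::-1].repeat(2,0).repeat(2,1))"
```

```text
t 20.3 pos [0.4504 0.2424 0.0531] q [-1.08  0.28  0.56  1.97 -0.18  0.94 -0.43] F [ 2.  -0.7  0. ] w 0.049
turn [ 0. -0. -0.] shift [-0.4054  0.2197 -0.1469]
```

View pics/s2.png

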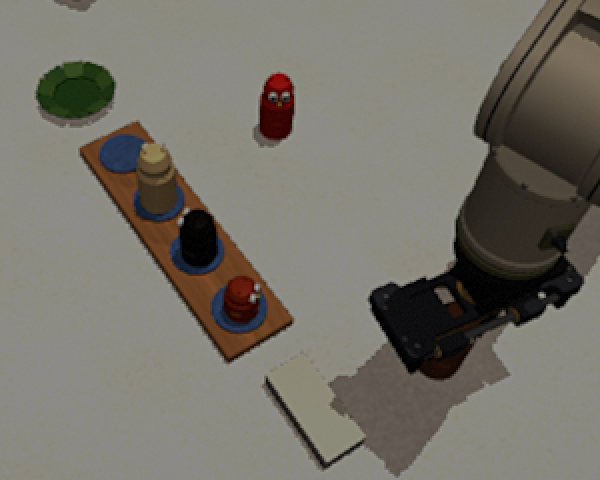

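Three owls stand on their spots and the tall one is gripped. Lift and carry high.

Call:
{"method": "play_rows", "body": {"increments": "0 0 0 0 0 -0.03 0;0 0 0 0 0 -0.07 0;0 0 0 0 0 -0.11 0;0 0 0 0 0 -0.145 0;0 0 0 -0.02 0.011 -0.15 0;0 0 0 -0.055 0.03 -0.15 0;0 0 0 -0.095 0.051 -0.15 0;0 0 0 -0.135 0.073 -0.15 0", "grip_force": 20}}

```text
time: 21.15
ee_pos: [0.5232, 0.1062, 0.2029]
eef_rot: [0.707, 0.708, 0.0, -0.0]
ft_force: [0.7, 0.4, -2.0]
width: 0.0491
grip_force: 19.9
```

Call:
{"method": "play_rows", "body": {"increments": "0 0 0 -0.04 0.022 0 0;0 0 0 -0.08 0.043 0 0;0 0 0 -0.12 0.065 0 0;0 0 0 -0.16 0.087 0 0;0 0 0 -0.2 0.108 0 0;0 0 0 -0.235 0.128 0 0;0 0 0 -0.26 0.141 0 0;0 0 0 -0.27 0.147 0 0"}}

```text
time: 21.95
ee_pos: [0.6698, -0.166, 0.2018]
eef_rot: [0.708, 0.706, -0.001, -0.0]
ft_force: [-0.8, 0.6, -1.8]
width: 0.0489
grip_force: 19.9
```

Call:
{"method": "play_rows", "body": {"increments": "0 0 0 0 0 0 0;0 0 0 0 0 0 0;0 0 0 0 0 0 0"}}

```text
time: 22.25
ee_pos: [0.6702, -0.1605, 0.2029]
eef_rot: [0.706, 0.708, 0.0, -0.0]
ft_force: [0.2, -0.9, -1.1]
width: 0.0492
grip_force: 19.9
```

```bash
python3 go.py .67 -.163 .0732
```

```text
t 22.25 pos [ 0.6702 -0.1605  0.2029] q [-0.34  0.58  0.78  1.33 -0.4   1.39  0.43] F [ 0.2 -0.9 -1.1] w 0.0492
turn [-0.    -0.001  0.002] shift [-2.600e-03 -1.000e-04  1.297e-01]
```

Call:
{"method": "play_rows", "body": {"increments": "0 0 0 -0.0013 0 0.03 0;0 0 0 -0.0013 0 0.065 0;0 0 0 -0.0013 0 0.095 0;0 0 0 -0.0013 0 0.115 0;0 0 0 -0.0013 0 0.125 0;0 0 0 -0.0013 0 0.129 0;0 0 0 -0.0013 0 0.129 0;0 0 0 -0.0013 0 0.129 0"}}

```text
time: 23.05
ee_pos: [0.6709, -0.1639, 0.0753]
eef_rot: [0.707, 0.707, 0.001, 0.001]
ft_force: [-0.9, -1.2, -1.5]
width: 0.0491
grip_force: 19.9
```

```bash
python3 go.py .67 -.163 .0724
```

```text
t 23.05 pos [ 0.6709 -0.1639  0.0753] q [-0.31  0.68  0.72  1.46 -0.47  1.17  0.48] F [-0.9 -1.2 -1.5] w 0.0491
turn [0.002 0.    0.   ] shift [ 0.0009 -0.0009  0.0029]
```

Call:
{"method": "play_rows", "body": {"increments": "0 0 0 0.0007 -0.0005 0.0012 0;0 0 0 0.0007 -0.0005 0.0022 0;0 0 0 0.0007 -0.0005 0.0024 0;0 0 0 0.0007 -0.0005 0.0024 0"}}

```text
time: 23.45
ee_pos: [0.67, -0.1633, 0.0721]
eef_rot: [0.707, 0.707, 0.0, 0.0]
ft_force: [1.0, 0.3, 3.2]
width: 0.0495
grip_force: 19.9
```

```bash
python3 go.py .67 -.163 .0724
```

```text
t 23.45 pos [ 0.67   -0.1633  0.0721] q [-0.31  0.68  0.72  1.47 -0.47  1.17  0.48] F [1.  0.3 3.2] w 0.0495
turn [ 0.001 -0.     0.   ] shift [ 0.0003 -0.     -0.0003]
```

Touching down (3 N). Release and clear off.

Call:
{"method": "play_rows", "body": {"increments": "0 0 0 0 0 0 1;0 0 0 0 0 0 1;0 0 0 0 0 0 1;0 0 0 0 0 0 1;0 0 0 0 0 0 1;0 0 0 0 0 0 1;0 0 0 0 0 -0.02 1;0 0 0 0 0 -0.06 1"}}

```text
time: 24.25
ee_pos: [0.6679, -0.1624, 0.1291]
eef_rot: [0.707, 0.707, -0.002, -0.002]
ft_force: [0.9, 0.5, 0.4]
width: 0.0866
grip_force: 0.0
```

Call:
{"method": "play_rows", "body": {"increments": "0 0 0 0 0 -0.04 1;0 0 0 0 0 -0.08 1;0 0 0 0 0 -0.11 1;0 0 0 -0.03 -0.04 -0.11 1;0 0 0 -0.06 -0.08 -0.11 1;0 0 0 -0.1 -0.12 -0.11 1;0 0 0 -0.14 -0.16 -0.11 1;0 0 0 -0.18 -0.2 -0.11 1"}}

```text
time: 25.05
ee_pos: [0.482, -0.3304, 0.2417]
eef_rot: [0.707, 0.707, 0.0, 0.0]
ft_force: [0.7, -0.5, -0.4]
width: 0.087
grip_force: 0.0
```

```bash
python3 - <<'E'
from vis import *
t,s=camera("top"),camera("scene")
SP=[(.626,.103),(.6405,.0142),(.6553,-.0746),(.67,-.163)]
o=np.zeros((600,800,3),np.uint8)
def ov(c,x0,y0,x1,y1,k):
    im=cv2.resize(c["color"][y0:y1,x0:x1,::-1],None,fx=k,fy=k,interpolation=0);im=np.clip(im*1.5,0,255).astype(np.uint8)
    for n,p in zip(("small","third","second","tall"),SP):
        for C,col in((circ(*p,.019,OW[n][0]),(0,255,255)),(circ(*p,.019+OW[n][1],OW[n][0]),(0,255,0)),(circ(*p,.019,.032),(255,255,0))):
            cv2.polylines(im,[np.round((proj(c,C)+.5-[x0,y0])*k).astype(np.int32)],True,col,1)
    return im
a=ov(t,265,135,500,215,3.4);b=ov(s,230,90,360,280,1.7)
b=ov(s,215,110,365,275,1.9)
o[:a.shape[0],:a.shape[1]]=a[:600,:800];o[280:280+b.shape[0],:b.shape[1]]=b[:320]
cv2.imwrite("pics/end.png",o)
E
```

```text
(no output)
```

View pics/end.png

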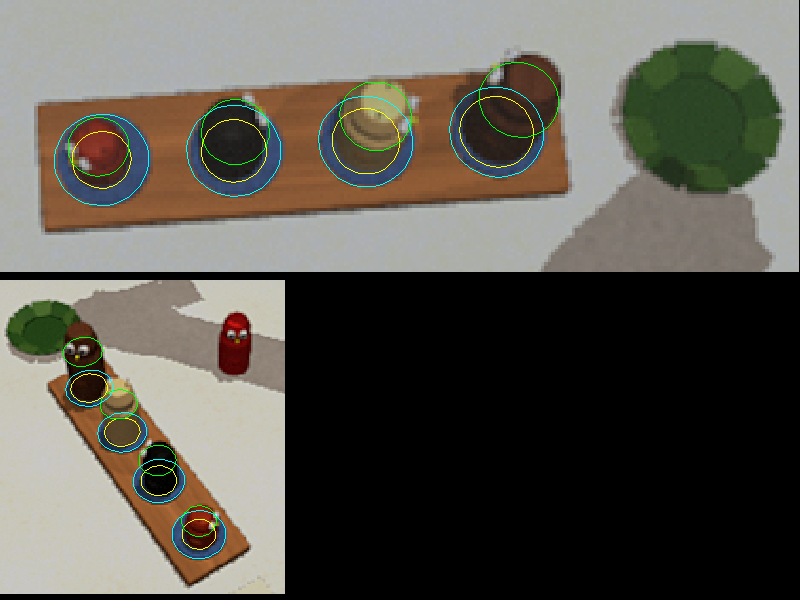

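All four owls stand upright and match the predicted outlines within about 3 mm, in the right order, with the dish and stone undisturbed.

```bash
python3 -c "
from bench import *
print(close_job())"
```

```text
the job is handed in; nothing more can be done
None
```

The four owls stand upright on the blue spots, tallest next to the green leaf dish and smallest next to the sharpening stone, each within about 3 mm of its spot's middle by my last camera check; the job was handed in at about 25 s of the 112 s, and the hand-in gave no verdict.

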